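# Tighten the transformer's deep centre nut

## Robot

A 6-joint arm with a two-finger parallel gripper is mounted at the origin on the work surface. World frame = base frame: x ahead of the robot, y to its left, z up, the work surface at z = 0. Lengths are in mm, angles in rad, forces in N, time in s.
With the tool pointing down it reaches from about 350 to 775 mm from the base axis. Payload 7.3 kg.
Tool frame: the origin (TCP) lies midway between the tips of the shut fingers; the grasp point (between the pads) lies 19 mm behind it; x points along the fingers, y is the direction in which the jaws open and shut, and the axes are right-handed (so a half turn about x gives the same grasp; the last joint's range is limited). The gripper opens to 92 mm and grips with 3 to 60 N. Pads are 19 mm wide; open, the fingers measure 130 mm over their backs; the gripper's body (75 mm by 190 mm) begins 47 mm behind the grasp point.
Start: joints at [1.02, 0.342, 1.524, -0, 1.275, -0.146], TCP at [206.751, 482.596, 226.741] pointing down, gripper open.
Joint ranges: [-2.53, 2.53], [-0.77, 2.02], [0.04, 2.7], [-1, 4.14], [0.28, 2.66], [-3.11, 3.11]. Speed limits (rad/s): [2.57, 2.57, 3.14, 3.14, 3.14, 3.14].

## Interface

Orientations are given as [roll, pitch, yaw] about the fixed x, y, z axes, in that order (R = Rz(yaw) Ry(pitch) Rx(roll)).
In Python, from plant import get_obs, capture, close_job gives the robot as it stands. The module is installed in compiled form; this text tells all that it offers.
- The arm moves only by the tool send_rows, never from a script. Its argument "moves" is a list of rows, each a list of 4 numbers: the shift along the tool's x, y, z in mm, then the turn about the tool's x in degrees. In form: [[tx, ty, tz, yaw], ...]. A call has 1 to 8 rows; each row shifts and turns the commanded pose from where the row before left it, along the tool's axes as they then stand; what a row does not reach is not made up. A row lasts 1/8 s, in which the tool goes at most 62.5 mm and 10.7 degrees, less where a joint would pass 70% of its speed; a pose out of reach is approached as far as the arm can. A call with a gripper value outside its range is refused whole. "hand" is the opening, from 0 (shut) to 1 (fully open), set as the call begins (left out, the last holds). The fingers move at their own pace and stop on an object; the grip force is fixed at half the most. Time passes only in rows, so rows that do not move let the fingers close. It gives the time, the measured TCP pose, the force and the opening at its end, in the units of the state.
- get_obs(): the state, without advancing time (a new reading comes with each control period).
- capture(name): name is "side" or "top"; returns a dict with "image" (480x640x3 uint8, red, green, blue), "K" (3x3 intrinsics, pixels), "position" and "attitude" of the camera in the world. Camera axes: x right, y down, z forward; pixel columns grow to the right and rows downward; lengths in mm; the calibration is good to about 2 mm. A picture is of the moment at which its call begins. There is no depth.
- close_job(): hands the job in, once; it reports no verdict.
The state is a dict: "time": time; "joint_positions": joint angles; "dq": joint speeds; "tau": joint torques, N m; "tool_pos": TCP position; "tcp_rot": TCP orientation; "contact_force": force on the tool from outside, world axes, zero at the start; "moment": the same for the moment, N m; "grip_width": finger opening in mm.
Only numpy, scipy, OpenCV 4.12 (cv2) and the standard library are available. Lean on these libraries where they do the work, as an engineer would, in place of code of your own. Each camera call takes 0.05 s, during which the arm holds its last target. There are 200 camera calls.

## Task

The round transformer on the aluminium plate is held down by a square nut at the bottom of its deep centre bore, and that nut is still loose. Take the T-handled socket driver from its stand, lower it into the bore until its socket is fully down over the nut, and turn it clockwise until the nut comes to its stop. Let go and leave the driver standing upright on the nut, and do not shift the breadboard, circuit board or screwdriver.

Things in the scene. Friction and masses are not known exactly. Their poses are not given: they have to be found in the camera images.
- driver: T-handled socket driver, 145 mm long, 250 g, standing upright and loose in the stand; lifts straight out. Origin: centre of its lower end, z up along the shaft, x along the handle bar. Bottom up: steel socket 29 mm across, 40 mm high, tapering by 48 mm to a 12 mm round shaft; from 125 to 145 mm a straight steel handle bar 80 long (x), 14 wide (y), 20 mm high.
- driver_mouth (a point): Centre of the opening in the driver's lower end (same point as its origin). The opening is a plain square 16.4 mm wide and 17 mm deep, its sides along the driver's x and y. It fits the nut in any of four quarter turns, with about 10 degrees of free play either way.
- driver_bar (a point): Middle of the driver's handle bar, 135 mm above its lower end and 10 mm under the bar's top: the place to grip, across its 14 mm width. Same axes as the driver.
- stand: Grey block 90 x 90 x 55 mm, fixed to the bench. Origin: centre of its underside. In its middle is a round hole 32 mm across and 40 mm deep (floor 15 mm above the bench) in which the driver stands on its lower end. Stand and transformer may change sides from one start to another.
- chassis: Aluminium plate 180 (x) x 160 (y) x 10 mm fixed to the bench, with small parts up to 32 mm high near its edges and in its middle the transformer: an off-white ring with a copper band, 120 mm across, top 76 mm above the bench. Origin: centre of the plate's underside.
- bore_mouth (a point): Centre of the bore's mouth, level with the transformer's top, 76 mm above the bench. The mouth is flared: 52 mm wide at the top, narrowing within 10 mm to the bore, 32 mm wide, 66 mm deep in all. z up, along the bore.
- nut_foot (a point): Centre of the nut's foot, on the bore's axis, 66 mm under its mouth. z up; x and y square to the nut's flats; turns with the nut. Nut: bare steel, 14 mm square to 16 mm above this point, then bevelled in to 8 mm square at 20 mm. Driver fully down: its lower end 3 mm above this point; stuck 15 mm or more above it: it stands across the corners, turn it a little until it drops.
- nut (a joint): How far the nut is turned, rad, growing clockwise seen from above: starts loose between 0 and 1.0; the stop is at 2.2. It turns stiffly (about 0.12 N m), stays where it is left and does not rise or sink. More than one grasp of the handle may be needed.
- breadboard: White breadboard, 82 x 55 x 9 mm, lying loose on the near side. Origin: centre of its underside.
- circuit_board: Blue circuit board, 68 x 53 mm, about 14 mm high, lying loose between stand and transformer. Origin: centre of its underside.
- screwdriver: Screwdriver with red handle, 160 mm long, lying loose beyond the circuit board. Origin: on its underside near its middle.
There are look-alikes about, which are no part of the job. What is shaped like the driver but purple or red is not meant.

How it is judged:
By the outcome, as a careful person would: the job done as asked, in the order asked, and still so for the second after the job is handed in, with the robot touching nothing.
It also fails if it takes over 56 s, if anything falls off the work surface, if the arm or the gripper's body presses on something with over 40 N, if the wrist force passes 120 N, or if a joint passes its speed limit or range.

## Working session

There is one attempt and no reset: what is moved stays moved. The work goes in short steps, Python scripts to look and compute and a tool call to move; the robot and the scene stay as the last step left them, time stands still between calls to the robot, and variables do not carry over. Pictures are saved under pics/ and viewed, about 8 in all and at most 12, crops included, and the job is handed in when it is done.

Besides the shell and the picture viewer there is one more tool, called after "Request:" by a JSON object that holds its "method" and its "body", one argument or row to a line. send_rows: Moves the arm, as the interface text tells. Its arguments: {"type":"object","properties":{"moves":{"type":"array","items":{"type":"array","items":{"type":"number"}}},"hand":{"type":"number"}},"required":["moves"]}

```bash
mkdir -p pics; cat > h.py <<'E'
import numpy as np,cv2,pickle
from plant import get_obs,capture,close_job
from scipy.spatial.transform import Rotation as R
def snap(cam,name):
    d=capture(cam); pickle.dump(d,open(f'pics/{name}.pkl','wb'))
    cv2.imwrite(f'pics/{name}.png',d['image'][:,:,::-1]); return d
def rot(d):
    a=np.array(d['attitude'],float)
    return a if a.shape==(3,3) else R.from_euler('xyz',a).as_matrix()
def ray(d,u,v,z):
    r=rot(d)@np.linalg.inv(d['K'])@[u,v,1]; p=np.array(d['position'])
    return p+r*(z-p[2])/r[2]
def proj(d,X):
    c=rot(d).T@(np.array(X)-d['position']); q=np.array(d['K'])@c; return q[:2]/q[2]
def crop(name,out,x0,y0,x1,y1,s):
    im=cv2.imread(f'pics/{name}.png')[y0:y1,x0:x1]
    cv2.imwrite(f'pics/{out}.png',cv2.resize(im,None,fx=s,fy=s,interpolation=cv2.INTER_CUBIC))
E
python3 - <<'E'
from h import *
for c in('top','side'):
    d=snap(c,c+'0'); print(c,d['K'],d['position'],d['attitude'])
o=get_obs(); print(o)
a=cv2.imread('pics/top0.png')
E
```

```text
top [[447.18517073   0.         317.3771753 ]
 [  0.         447.18517073 238.74066994]
 [  0.           0.           1.        ]] [497.42632268  11.88911334 858.29775432] [-3.06129656 -0.02746539 -1.58040531]
side [[490.0524316    0.         321.2831074 ]
 [  0.         490.0524316  238.81147652]
 [  0.           0.           1.        ]] [ 231.63333357 -432.01668244  553.03896016] [-2.23564874  0.0120798  -0.68573457]
{'time': 0.1, 'joint_positions': array([ 1.01997453e+00,  3.42653397e-01,  1.52490728e+00, -1.86689380e-05,
        1.27540179e+00, -1.45986906e-01]), 'dq': array([ 0.00092541, -0.00370622, -0.00024474,  0.00131066, -0.00089891,
       -0.00088577]), 'tau': array([ 1.02343649e-03, -4.32004845e+01, -2.44693708e+01,  7.17431470e-02,
        5.28009573e-02, -5.50246671e-05]), 'tool_pos': array([206.56918954, 482.26363031, 226.1192388 ]), 'tcp_rot': array([-1.70375095,  1.56942639, -2.10858039]), 'contact_force': array([-0.4224237 , -1.26047014,  0.01719991]), 'moment': array([-0.02540803,  0.01738836,  0.00344052]), 'grip_width': 91.70248248990329}
```

View pics/top0.png

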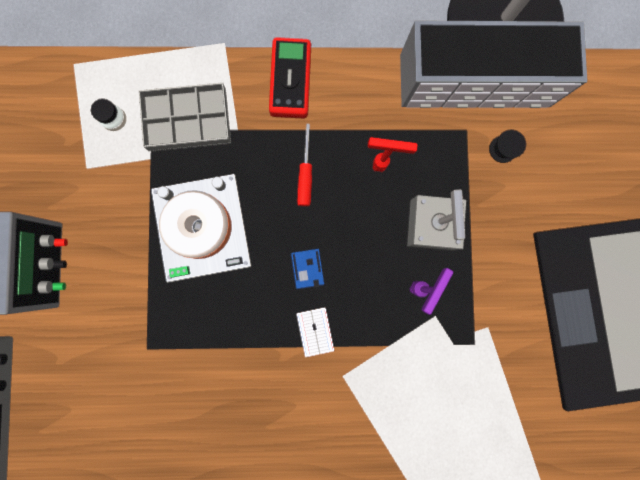

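View pics/side0.png

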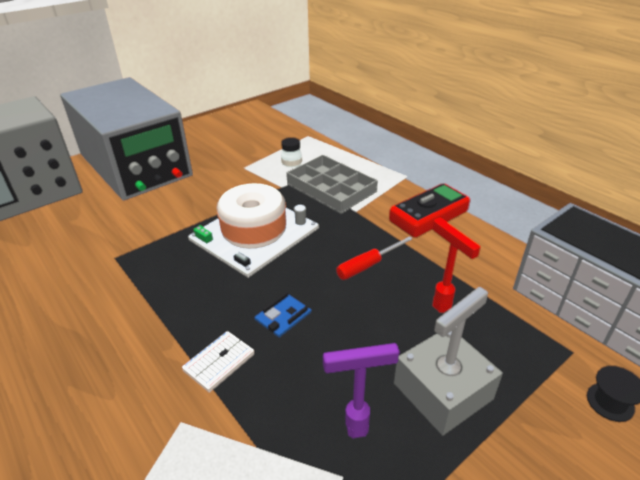

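Top view: candidates are the grey driver in the stand (bar about (458,215)), the red look-alike (392,147) and the purple look-alike (438,290). The grey one is the driver. The transformer bore is near (195,225). In the side view the grey bar is at about (462,310) and the bore at (250,203). I'll check this in close crops.

```bash
python3 - <<'E'
from h import *
crop('top0','a',400,180,480,260,5);crop('top0','b',145,170,255,285,3.5)
crop('side0','c',380,270,520,440,3);crop('side0','d',180,170,330,280,3)
def pad(p,w,h):
    o=np.zeros((h,w,3),np.uint8);i=cv2.imread(f'pics/{p}.png');o[:min(h,i.shape[0]),:min(w,i.shape[1])]=i[:h,:w];return o
cv2.imwrite('pics/m1.png',np.hstack([pad('a',400,410),pad('b',390,410)]))
cv2.imwrite('pics/m2.png',np.hstack([pad('c',420,520),pad('d',380,520)]))
E
```

```text
(no output)
```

View pics/m1.png

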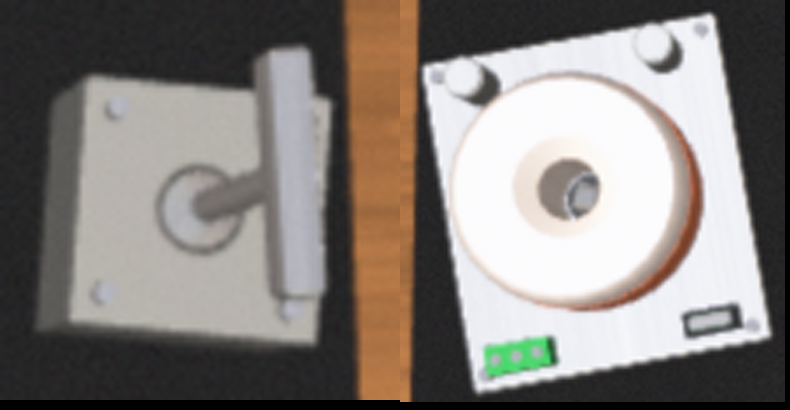

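View pics/m2.png

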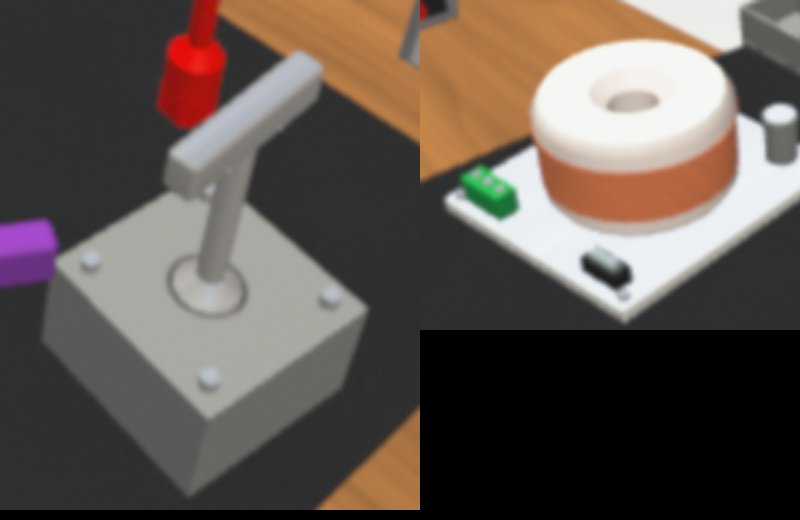

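```bash
python3 - <<'E'
from h import *
t=pickle.load(open('pics/top0.pkl','rb'));s=pickle.load(open('pics/side0.pkl','rb'))
f=lambda L,x0,y0,k,d,z:np.array([ray(d,x0+(x+.5)/k-.5,y0+(y+.5)/k-.5,z)[:2] for x,y in L])
b=f([(270,52),(307,48),(325,290),(285,296)],400,180,5,t,160);print('bar top cam',b.round(1),b.mean(0))
d=b[:2].mean(0)-b[2:].mean(0);print('yaw',np.degrees(np.arctan2(d[1],d[0])),np.hypot(*d))
print('hole top',f([(200,209)],400,180,5,t,55))
b=f([(165,152),(190,172),(323,70),(300,52)],380,270,3,s,160);print('bar side cam',b.round(1),b.mean(0))
d=b[2:].mean(0)-b[:2].mean(0);print('yaw',np.degrees(np.arctan2(d[1],d[0])),np.hypot(*d))
print('hole side',f([(207,287)],380,270,3,s,55))
p=f([(25,66),(312,14),(370,335),(75,392)],145,170,3.5,t,10);print('plate',p.round(1),p.mean(0))
d=p[:2].mean(0)-p[2:].mean(0);print('yaw',np.degrees(np.arctan2(d[1],d[0])),np.hypot(*d))
print('mouth top',f([(158,175)],145,170,3.5,t,76))
print('mouth side',f([(216,90)],180,170,3,s,76), 'ring mid plate side', f([(25,203),(205,318)],180,170,3,s,10))
print('nut top',f([(185,193)],145,170,3.5,t,30))
crop('top0','n',180,205,220,245,14)
E
```

```text
bar top cam [[ 629.8 -225.9]
 [ 631.1 -237.8]
 [ 553.5 -240.8]
 [ 551.7 -228. ]] [ 591.53242584 -233.12684398]
yaw 1.8765681905539877 77.83932132385999
hole top [[ 591.92735443 -233.90229295]]
bar side cam [[ 548.7 -228.4]
 [ 548.1 -240.2]
 [ 626.2 -239.3]
 [ 627.7 -227.8]] [ 587.67859695 -233.90570255]
yaw 0.5350184391983203 78.58448692881223
hole side [[ 589.18504452 -233.87384669]]
plate [[663.7 302. ]
 [691.8 147. ]
 [516.  114.9]
 [487.  272. ]] [589.6347721 208.9863852]
yaw 9.981927978712763 178.9220499858968
mouth top [[595.33084737 212.57508673]]
mouth side [[589.59606934 208.36241373]] ring mid plate side [[483.33827693 267.58466811]
 [511.04245162 110.04230481]]
nut top [[591.42129938 210.08594343]]
```

View pics/n.png

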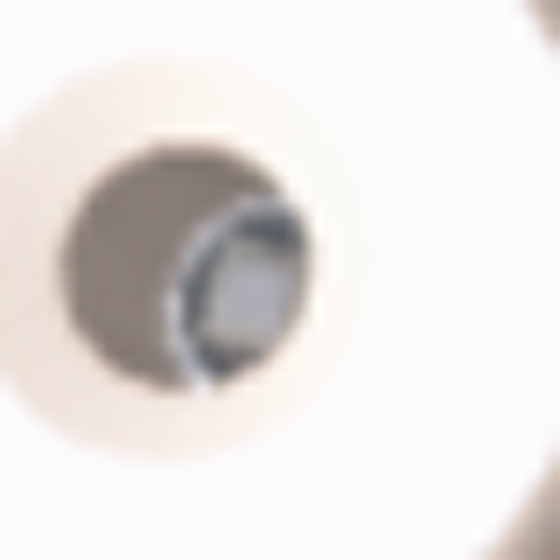

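The crop shows the bore edge as a dark circle centred at about (187,268) and the nut face at (248,295). The nut's edges are tilted about 16° clockwise in the image.

```bash
python3 - <<'E'
from h import *
t=pickle.load(open('pics/top0.pkl','rb'))
g=lambda x,y,z:ray(t,180+(x+.5)/14-.5,205+(y+.5)/14-.5,z)
print('bore ring z66',g(187,268,66)[:2])
for z in(26,30):
  for a in[((235,235),(205,335)),((205,335),(265,355)),((235,238),(297,250))]:
    v=(g(*a[1],z)-g(*a[0],z));print(z,np.degrees(np.arctan2(v[1],v[0])).round(1),np.hypot(*v[:2]).round(1))
print('nut',g(248,295,30)[:2])
o=get_obs();M=R.from_euler('xyz',o['tcp_rot']).as_matrix();print(M.round(3),o['time'])
for n,p in(('red',(392,147)),('redend',(416,148)),('pur',(450,270))):print(n,ray(t,*p,135)[:2])
for P in((590.5,-233.8),(590,209.5)):
    print('delta tool',M.T@(np.array([*P,226])-o['tool_pos']),np.arctan2(P[1],P[0]))
E
```

```text
bore ring z66 [589.35932599 209.58961225]
26 164.1 13.9
26 -108.9 8.4
26 -101.4 8.4
30 164.1 13.8
30 -108.9 8.3
30 -101.4 8.3
nut [589.89608365 210.52716885]
[[-0.001  0.394  0.919]
 [-0.001  0.919 -0.394]
 [-1.    -0.001 -0.   ]] 0.1
red [ 707.15904848 -133.79642185]
redend [ 705.39989932 -173.81274374]
pur [ 502.82560693 -223.96068387]
delta tool [   0.69231775 -506.96760621  634.92784712] -0.37699772217323396
delta tool [ 1.71098361e-01 -9.96970130e+01  4.59869193e+02] 0.3411974584335114
```

Request:
{"method": "send_rows", "body": {
  "moves": [
    [0, 0, 0, -8],
    [0, 0, 0, -8],
    [0, 0, 0, -8],
    [0, -25, 13, 0],
    [0, -45, 23, 0],
    [0, -52, 26, 0],
    [0, -52, 26, 0],
    [0, -52, 26, 0]
  ],
  "hand": 1
}}

```text
time: 1.1
tool_pos: [324.3, 256.6, 226.6]
tcp_rot: [-0.04, 1.571, -0.025]
contact_force: [1.6, -0.0, 0.1]
grip_width: 91.7
```

Request:
{"method": "send_rows", "body": {
  "moves": [
    [0, -52, 26, 0],
    [0, -52, 26, 0],
    [0, -52, 26, 0],
    [0, -52, 26, 0],
    [0, -52, 26, 0],
    [0, -52, 26, 0],
    [0, -52, 26, 0],
    [0, -52, 26, 0]
  ]
}}

```text
time: 2.1
tool_pos: [538.2, -156.6, 226.3]
tcp_rot: [2.251, 1.57, 2.265]
contact_force: [1.1, 0.2, 1.3]
grip_width: 91.7
```

Request:
{"method": "send_rows", "body": {
  "moves": [
    [0, -40, 20, 0],
    [0, -30, 15, 0],
    [0, -12, 8, 0],
    [0, 0, 0, 0]
  ]
}}

```text
time: 2.6
tool_pos: [581.8, -236.9, 225.6]
tcp_rot: [2.558, 1.569, 2.571]
contact_force: [-0.2, 0.3, -0.7]
grip_width: 91.7
```

```bash
cat > go.py <<'E'
import sys
from h import *
def rel(P):
    o=get_obs();M=R.from_euler('xyz',o['tcp_rot']).as_matrix()
    print('t',o['time'],'pos',o['tool_pos'].round(1),'yaw_y',np.degrees(np.arctan2(M[1,1],M[0,1])).round(1),'F',o['contact_force'].round(1),'Mz',o['moment'].round(2),'w',round(o['grip_width'],1),'q',o['joint_positions'].round(2))
    print('tool delta',(M.T@(np.array(P)-o['tool_pos'])).round(1))
rel([float(a) for a in sys.argv[1:4]])
E
python3 go.py 589.8 -233.8 131
```

```text
t 2.6 pos [ 581.8 -236.9  225.6] yaw_y 90.7 F [-0.2  0.3 -0.7] Mz [ 0.06  0.01 -0.01] w 91.7 q [-0.51  0.54  1.21  0.    1.39 -2.09]
tool delta [94.6  2.9  8.2]
```

Request:
{"method": "send_rows", "body": {
  "moves": [
    [0, 3, 8, 0],
    [15, 0, 0, 0],
    [20, 0, 0, 0],
    [20, 0, 0, 0],
    [20, 0, 0, 0],
    [12, 0, 0, 0],
    [8, 0, 0, 0],
    [0, 0, 0, 0]
  ]
}}

```text
time: 3.6
tool_pos: [589.7, -232.8, 131.3]
tcp_rot: [2.498, 1.57, 2.513]
contact_force: [0.3, 0.9, -0.1]
grip_width: 92.0
```

```bash
python3 go.py 589.8 -233.8 131; python3 - <<'E'
from h import *
d=snap('side','s1');crop('s1','s1c',380,230,560,430,3)
E
```

```text
t 3.6 pos [ 589.7 -232.8  131.3] yaw_y 90.8 F [ 0.3  0.9 -0.1] Mz [ 0.01 -0.    0.06] w 92.0 q [-0.5   0.62  1.33  0.    1.19 -2.08]
tool delta [ 0.3 -1.   0.1]
```

View pics/s1c.png

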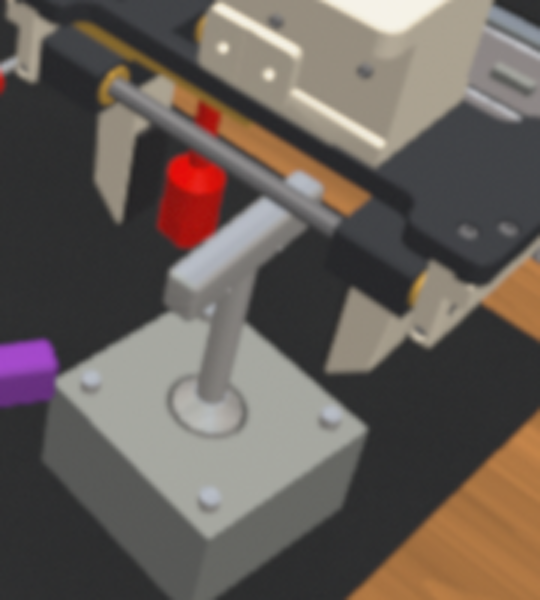

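The grey bar, about (240,240) in the crop, sits between the open fingers at (120,170) and (360,330). I'll close the gripper.

Request:
{"method": "send_rows", "body": {
  "moves": [
    [0, -1, 0, 0],
    [0, 0, 0, 0],
    [0, 0, 0, 0],
    [0, 0, 0, 0],
    [0, 0, 0, 0],
    [0, 0, 0, 0],
    [0, 0, 0, 0],
    [0, 0, 0, 0]
  ],
  "hand": 0
}}

```text
time: 4.65
tool_pos: [589.9, -234.1, 131.7]
tcp_rot: [0.89, 1.571, 0.904]
contact_force: [0.4, 0.2, 0.2]
grip_width: 16.7
```

```bash
python3 go.py 589.8 -233.8 226
```

```text
t 4.65 pos [ 589.9 -234.1  131.7] yaw_y 90.8 F [0.4 0.2 0.2] Mz [ 0.04 -0.02  0.04] w 16.7 q [-0.5   0.62  1.33  0.    1.19 -2.08]
tool delta [-94.3   0.3  -0.1]
```

Request:
{"method": "send_rows", "body": {
  "moves": [
    [0, 0, 0, 0],
    [0, 0, 0, 0],
    [0, 0, 0, 0],
    [-4, 0, 0, 0],
    [-12, 0, 0, 0],
    [-20, 0, 0, 0],
    [-20, 0, 0, 0],
    [-20, 0, 0, 0]
  ]
}}

```text
time: 5.65
tool_pos: [589.9, -234.1, 209.1]
tcp_rot: [-0.463, 1.57, -0.449]
contact_force: [0.8, -0.2, -2.8]
grip_width: 13.6
```

Request:
{"method": "send_rows", "body": {
  "moves": [
    [-14, 0, 0, 0],
    [-8, 0, 0, 0],
    [0, 0, 0, 0]
  ]
}}

```text
time: 6.02
tool_pos: [590.0, -234.1, 230.1]
tcp_rot: [-0.383, 1.57, -0.369]
contact_force: [0.2, 0.4, -1.7]
grip_width: 13.5
```

```bash
python3 go.py 589.5 209.6 226
```

```text
t 6.025 pos [ 590.  -234.1  230.1] yaw_y 90.8 F [ 0.2  0.4 -1.7] Mz [ 0.02 -0.01  0.  ] w 13.5 q [-0.5   0.55  1.19  0.    1.41 -2.08]
tool delta [  3.9 443.7   5.8]
```

Request:
{"method": "send_rows", "body": {
  "moves": [
    [0, 12, 0, 0],
    [0, 28, 0, 0],
    [0, 42, 1, 0],
    [0, 48, 1, 0],
    [0, 50, 1, 0],
    [0, 50, 1, 0],
    [0, 50, 1, 0],
    [0, 50, 1, 0]
  ]
}}

```text
time: 7.02
tool_pos: [590.3, 98.3, 229.0]
tcp_rot: [2.946, 1.569, 2.96]
contact_force: [1.0, 0.4, -2.8]
grip_width: 13.6
```

Request:
{"method": "send_rows", "body": {
  "moves": [
    [0, 45, 0, 0],
    [0, 35, 0, 0],
    [0, 22, 0, 0],
    [0, 12, 0, 5],
    [0, 0, 0, 6],
    [0, 0, 0, 5],
    [0, 0, 0, 0],
    [0, 0, 0, 0]
  ]
}}

```text
time: 8.02
tool_pos: [589.6, 209.7, 229.5]
tcp_rot: [-2.603, 1.57, -2.867]
contact_force: [-0.5, -0.2, -3.2]
grip_width: 14.0
```

```bash
python3 go.py 589.5 209.6 226; python3 - <<'E'
from h import *
d=snap('side','s2');t=snap('top','t2')
o=get_obs()['tool_pos'];print('expected foot px side',proj(d,[o[0],o[1],o[2]-116]),'bore',proj(d,[589.5,209.6,76]))
a=cv2.imread('pics/s2.png')[90:290,150:350];b=cv2.imread('pics/t2.png')[130:330,100:300]
cv2.imwrite('pics/m3.png',cv2.resize(np.hstack([a,b]),None,fx=2,fy=2,interpolation=2))
E
```

```text
t 8.025 pos [589.6 209.7 229.5] yaw_y 74.9 F [-0.5 -0.2 -3.2] Mz [ 0.07 -0.01 -0.02] w 14.0 q [ 0.22  0.53  1.22 -0.    1.4  -1.09]
tool delta [ 3.5 -0.1 -0. ]
expected foot px side [249.01387636 180.96529028] bore [251.23762808 199.38981668]
```

View pics/m3.png

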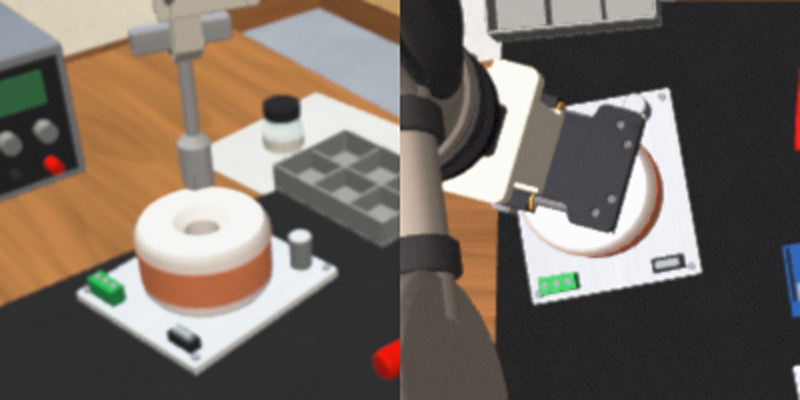

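The driver hangs upright with its foot at about (197,185) in the crop, in line with the bore at (203,222). I'll lower it.

Request:
{"method": "send_rows", "body": {
  "moves": [
    [10, 0, 0, 0],
    [15, 0, 0, 0],
    [12, 0, 0, 0],
    [8, 0, 0, 0],
    [6, 0, 0, 0],
    [6, 0, 0, 0],
    [6, 0, 0, 0],
    [0, 0, 0, 0]
  ]
}}

```text
time: 9.12
tool_pos: [589.5, 209.9, 166.3]
tcp_rot: [-2.761, 1.57, -3.026]
contact_force: [-0.1, 0.3, -2.0]
grip_width: 14.1
```

```bash
python3 go.py 589.5 209.6 129
```

```text
t 9.125 pos [589.5 209.9 166.3] yaw_y 74.8 F [-0.1  0.3 -2. ] Mz [-0.    0.04 -0.04] w 14.1 q [ 0.22  0.58  1.31  0.    1.25 -1.09]
tool delta [37.3 -0.3  0.2]
```

Request:
{"method": "send_rows", "body": {
  "moves": [
    [5, 0, 0, 0],
    [5, 0, 0, 0],
    [4, 0, 0, 0],
    [3, 0, 0, 0],
    [2, 0, 0, 0],
    [2, 0, 0, 0],
    [2, 0, 0, 0],
    [0, 0, 0, 0]
  ]
}}

```text
time: 10.12
tool_pos: [589.6, 209.9, 143.6]
tcp_rot: [3.02, 1.571, 2.755]
contact_force: [-0.2, -0.4, -2.7]
grip_width: 13.5
```

Request:
{"method": "send_rows", "body": {
  "moves": [
    [2, 0, 0, 0],
    [2, 0, 0, 0],
    [2, 0, 0, 0],
    [0, 0, 0, 0]
  ]
}}

```text
time: 10.62
tool_pos: [589.4, 210.0, 137.4]
tcp_rot: [-2.957, 1.57, 3.061]
contact_force: [-0.9, -0.3, -3.1]
grip_width: 13.4
```

```bash
python3 go.py 589.5 209.6 129
```

```text
t 10.625 pos [589.4 210.  137.4] yaw_y 74.8 F [-0.9 -0.3 -3.1] Mz [0.08 0.22 0.  ] w 13.4 q [ 0.22  0.6   1.35  0.    1.19 -1.09]
tool delta [ 8.4 -0.4  0.2]
```

Request:
{"method": "send_rows", "body": {
  "moves": [
    [2, 0, 0, 0],
    [2, 0, 0, 0],
    [2, 0, 0, 0],
    [1, 0, 0, 0],
    [1, 0, 0, 0],
    [0, 0, 0, 0]
  ]
}}

```text
time: 11.38
tool_pos: [589.6, 210.0, 129.7]
tcp_rot: [2.51, 1.571, 2.245]
contact_force: [-1.3, 0.5, -2.5]
grip_width: 13.9
```

```bash
python3 go.py 589.5 209.6 129
```

```text
t 11.375 pos [589.6 210.  129.7] yaw_y 74.8 F [-1.3  0.5 -2.5] Mz [0.14 0.36 0.01] w 13.9 q [ 0.22  0.61  1.36  0.    1.17 -1.09]
tool delta [ 0.7 -0.4  0. ]
```

Request:
{"method": "send_rows", "body": {
  "moves": [
    [0.5, 0, 0, 0],
    [0.5, 0, 0, 0],
    [0, 0, 0, 0]
  ]
}}

```text
time: 11.75
tool_pos: [589.9, 210.0, 129.5]
tcp_rot: [0.516, 1.57, 0.251]
contact_force: [-2.5, -0.6, 5.4]
grip_width: 13.7
```

```bash
python3 go.py 589.5 209.6 129
```

```text
t 11.75 pos [589.9 210.  129.5] yaw_y 74.8 F [-2.5 -0.6  5.4] Mz [-0.    0.69 -0.01] w 13.7 q [ 0.22  0.61  1.36  0.    1.17 -1.09]
tool delta [ 0.5 -0.5 -0.3]
```

The driver is seated with 5 N of contact, at about the right height. Next I'll turn it clockwise.

Request:
{"method": "send_rows", "body": {
  "moves": [
    [0, 0, 0, 4],
    [0, 0, 0, 6],
    [0, 0, 0, 6],
    [0, 0, 0, 6],
    [0, 0, 0, 6],
    [0, 0, 0, 6],
    [0, 0, 0, 6],
    [0, 0, 0, 0]
  ]
}}

```text
time: 12.75
tool_pos: [589.5, 209.8, 129.5]
tcp_rot: [-0.028, 1.571, -0.992]
contact_force: [-3.4, 0.0, 7.5]
grip_width: 13.6
```

```bash
python3 go.py 589.5 209.6 129
```

```text
t 12.75 pos [589.5 209.8 129.5] yaw_y 34.8 F [-3.4  0.   7.5] Mz [-0.25  1.1   0.01] w 13.6 q [ 0.22  0.61  1.36 -0.    1.17 -0.39]
tool delta [ 0.5 -0.1  0.2]
```

Request:
{"method": "send_rows", "body": {
  "moves": [
    [-0.3, 0, 0, 6],
    [0, 0, 0, 6],
    [0, 0, 0, 6],
    [0, 0, 0, 6],
    [0, 0, 0, 6]
  ]
}}

```text
time: 13.38
tool_pos: [589.4, 209.9, 129.5]
tcp_rot: [-1.399, 1.571, -2.889]
contact_force: [-4.0, 0.2, 5.3]
grip_width: 13.9
```

```bash
python3 go.py 589.5 209.6 129;python3 - <<'E'
from h import *
d=snap('side','s3');crop('s3','s3c',180,60,320,240,3)
E
```

```text
t 13.375 pos [589.4 209.9 129.5] yaw_y 4.6 F [-4.   0.2  5.3] Mz [-0.1   1.02  0.12] w 13.9 q [ 0.22  0.61  1.36 -0.    1.17  0.14]
tool delta [0.5 0.1 0.4]
```

View pics/s3c.png

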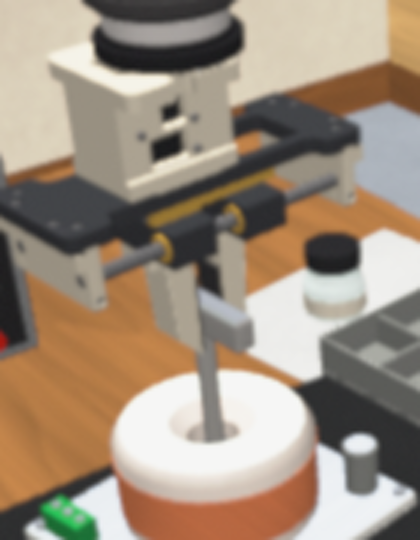

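The bar (225,320 in the crop) follows the gripper and Mz is 0.12, so the nut is turning. I'll continue until the torque rises.

Request:
{"method": "send_rows", "body": {
  "moves": [
    [0, 0, 0, 5],
    [0, 0, 0, 5],
    [0, 0, 0, 5],
    [0, 0, 0, 5]
  ]
}}

```text
time: 13.92
tool_pos: [589.4, 210.0, 129.5]
tcp_rot: [-1.735, 1.571, 2.709]
contact_force: [-3.8, -0.0, 3.9]
grip_width: 13.4
```

```bash
python3 go.py 589.5 209.6 129
```

```text
t 13.925 pos [589.4 210.  129.5] yaw_y -15.3 F [-3.8 -0.   3.9] Mz [-0.03  1.01  0.13] w 13.4 q [0.22 0.61 1.36 0.   1.17 0.49]
tool delta [0.5 0.2 0.4]
```

Request:
{"method": "send_rows", "body": {
  "moves": [
    [0, 0, 0, 4],
    [0, 0, 0, 4],
    [0, 0, 0, 4]
  ]
}}

```text
time: 14.3
tool_pos: [589.4, 210.0, 129.5]
tcp_rot: [-2.424, 1.571, 1.812]
contact_force: [-3.5, 0.1, 5.1]
grip_width: 13.9
```

```bash
python3 go.py 589.5 209.6 129
```

```text
t 14.3 pos [589.4 210.  129.5] yaw_y -27.3 F [-3.5  0.1  5.1] Mz [-0.01  0.99  0.08] w 13.9 q [0.22 0.61 1.36 0.   1.17 0.7 ]
tool delta [0.5 0.2 0.3]
```

Request:
{"method": "send_rows", "body": {
  "moves": [
    [0, 0, 0, 4],
    [0, 0, 0, 4],
    [0, 0, 0, 4]
  ]
}}

```text
time: 14.68
tool_pos: [589.5, 210.0, 129.5]
tcp_rot: [-2.649, 1.571, 1.377]
contact_force: [-3.3, 0.7, 4.1]
grip_width: 13.8
```

```bash
python3 go.py 589.5 209.6 129
```

```text
t 14.675 pos [589.5 210.  129.5] yaw_y -39.3 F [-3.3  0.7  4.1] Mz [-0.04  0.97  0.14] w 13.8 q [0.22 0.61 1.36 0.   1.17 0.91]
tool delta [0.5 0.3 0.3]
```

Request:
{"method": "send_rows", "body": {
  "moves": [
    [0, 0, 0, 4],
    [0, 0, 0, 4],
    [0, 0, 0, 3]
  ]
}}

```text
time: 15.05
tool_pos: [590.0, 210.0, 129.6]
tcp_rot: [2.342, 1.569, -0.105]
contact_force: [-2.2, 0.3, 4.2]
grip_width: 13.8
```

```bash
python3 go.py 589.5 209.6 129
```

```text
t 15.05 pos [590.  210.  129.6] yaw_y -50.2 F [-2.2  0.3  4.2] Mz [-0.06  0.62  0.69] w 13.8 q [ 0.22  0.61  1.36 -0.    1.17  1.1 ]
tool delta [0.6 0.  0.6]
```

Request:
{"method": "send_rows", "body": {
  "moves": [
    [0, 0, 0, 2],
    [0, 0, 0, 0],
    [0, 0, 0, 0]
  ]
}}

```text
time: 15.42
tool_pos: [590.0, 210.0, 129.6]
tcp_rot: [2.628, 1.57, 0.147]
contact_force: [-1.2, -0.1, 5.7]
grip_width: 14.0
```

```bash
python3 go.py 589.5 209.6 129;python3 - <<'E'
from h import *
d=snap('side','s4');crop('s4','s4c',180,60,320,240,3)
E
```

```text
t 15.425 pos [590.  210.  129.6] yaw_y -52.1 F [-1.2 -0.1  5.7] Mz [-0.06  0.6   0.62] w 14.0 q [ 0.22  0.61  1.36 -0.    1.17  1.13]
tool delta [0.6 0.  0.6]
```

View pics/s4c.png

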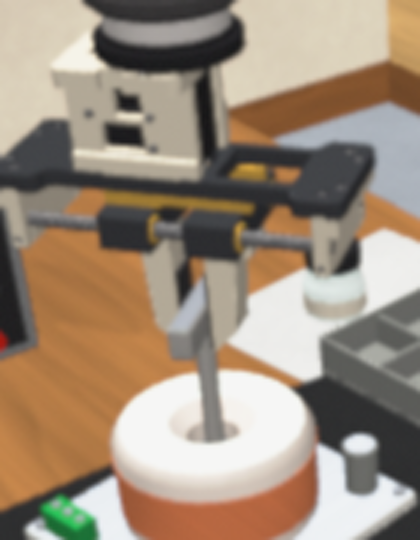

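The torque rose to 0.65 N m and stays there, so the nut is at its stop and the pads are slipping. I'll release and retreat straight up.

Request:
{"method": "send_rows", "body": {
  "moves": [
    [0, 0, 0, 0],
    [0, 0, 0, 0],
    [0, 0, 0, 0],
    [0, 0, 0, 0],
    [0, 0, 0, 0],
    [0, 0, 0, 0],
    [0, 0, 0, 0],
    [0, 0, 0, 0]
  ],
  "hand": 1
}}

```text
time: 16.48
tool_pos: [589.6, 210.0, 129.0]
tcp_rot: [-2.586, 1.571, 1.215]
contact_force: [-0.4, 0.1, -0.4]
grip_width: 88.9
```

Request:
{"method": "send_rows", "body": {
  "moves": [
    [0, 0, 0, 0],
    [-4, 0, 0, 0],
    [-10, 0, 0, 0],
    [-20, 0, 0, 0],
    [-30, 0, 0, 0],
    [-30, 0, 0, 0],
    [-20, 0, 0, 0],
    [-10, 0, 0, 0]
  ]
}}

```text
time: 17.48
tool_pos: [590.0, 210.1, 255.1]
tcp_rot: [2.727, 1.568, 0.245]
contact_force: [0.5, 0.5, 0.6]
grip_width: 91.6
```

```bash
python3 go.py 589.5 209.6 129;python3 - <<'E'
from h import *
d=snap('side','s5');t=snap('top','t5')
X=[589.5,209.6]
print('bar top expected',proj(d,[*X,158]))
a=cv2.imread('pics/s5.png')[100:400,150:510]
cv2.imwrite('pics/s5c.png',cv2.resize(a,None,fx=2,fy=2,interpolation=2))
E
```

```text
t 17.475 pos [590.  210.1 255.1] yaw_y -52.2 F [0.5 0.5 0.6] Mz [-0.07  0.13 -0.03] w 91.6 q [0.22 0.51 1.17 0.   1.45 1.13]
tool delta [ 1.261e+02 -1.000e-01  1.000e+00]
bar top expected [246.2872991  158.08213793]
```

View pics/s5c.png

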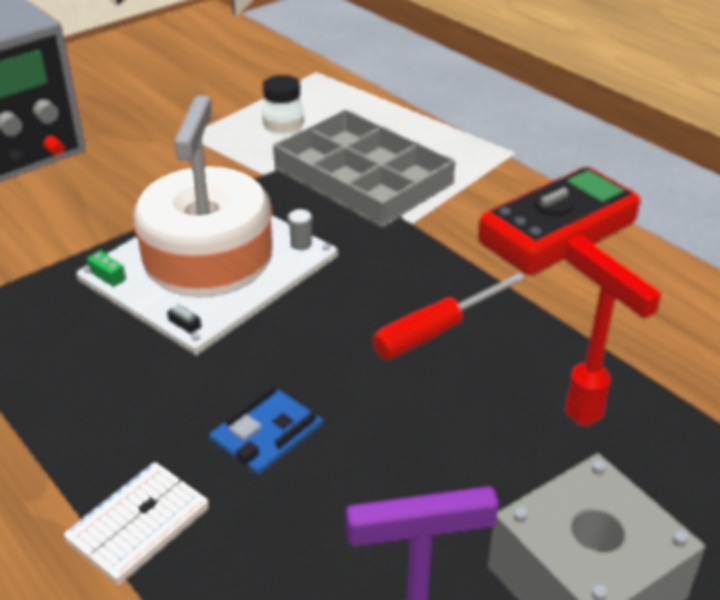

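The driver stands upright in the bore (bar about (195,125) in the crop). The board, breadboard and screwdriver look unmoved, and the gripper is clear. I'll hand in.

```bash
python3 - <<'E'
from h import *
a=cv2.imread('pics/side0.png').astype(int);b=cv2.imread('pics/s5.png').astype(int)
for n,(x0,y0,x1,y1) in dict(bread=(180,325,260,392),pcb=(250,290,315,338),screw=(330,235,415,282)).items():
    print(n,(abs(a-b).max(2)[y0:y1,x0:x1]>40).sum())
close_job()
E
```

```text
bread 0
pcb 0
screw 0
the job is handed in; nothing more can be done
```

The nut is turned to its stop and the grey driver is standing upright on it, released. I handed the job in at about 17.5 s.

- **Seating:** I lifted the driver from the stand and lowered it into the bore. Contact came with its lower end about 13.5 mm above the bench, against 13 mm for fully down.
- **Turning:** I turned it clockwise about 125° in one grasp. The torque stayed near 0.1 N m, then rose sharply to 0.6–0.7 N m and held there. A further 2° made the bar slip in the pads, so I took that as the stop. I had no direct reading of the nut's angle.
- **Last checks:** The final side picture shows the driver standing in the bore with the gripper clear above it. The breadboard, circuit board and screwdriver show no pixel change from the first picture. The force readings after release were about zero. None of my checks failed or disagreed.

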